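# Stack the condiment tray on its mate by feel

### The arm

A 7-joint arm with a two-finger parallel gripper is mounted at the origin on a cart in front of the work surface, level with it; the furniture and walls round the work are solid. World frame = base frame: x ahead of the robot, y to its left, z up, the work surface at z = 0. Lengths are in m, angles in rad, forces in N, time in s.
With the tool pointing down it reaches from about 0.4 to 0.875 m from the base axis. Payload 19.3 kg.
Tool frame: the origin (TCP) lies on the centre line of the jaws, within the pads' length; the fingertips stand 25 mm ahead of it and the grasp point (between the pads) lies 6 mm ahead of it; z points along the fingers, y is the line along which they close (so a half turn about z gives the same grasp; the last joint's range is limited). The gripper opens to 85 mm and grips with 20 to 120 N. Pads are 22 mm wide; open, the fingers measure 114 mm over their backs; the gripper's body (76 mm by 85 mm) begins 54 mm behind the grasp point. The pads swing forward as they close: fully open they stand 13 mm farther back than shut.
Start: joints at [1.045, 0.521, -0.036, 1.599, 0.021, 1.021, -0.113], TCP at [0.275, -0.561, 0.256] pointing down, gripper open.
Joint ranges: [-2.91, 2.91], [-0.3, 2.13], [-1.5, 1.42], [0.17, 2.43], [-1.26, 4.41], [0.16, 1.93], [-2.52, 2.52]. Speed limits (rad/s): [1.89, 1.89, 2.39, 2.39, 3.01, 3.01, 3.01].

### API

Orientations are given as a rotation vector (axis times angle).
In Python, from plant import bot gives the robot as it stands. The module is installed in compiled form; this text tells all that it offers.
- The arm moves only by the tool arm_command, never from a script. Its argument "steps" is a list of rows, each a list of 6 numbers: the shift along the world's x, y, z in mm, then the turn, a rotation vector about the world's x, y, z in rad. In form: [[dx, dy, dz, wx, wy, wz], ...]. A call has 1 to 20 rows; each row shifts and turns the commanded pose from where the row before left it; what a row does not reach is not made up. A row lasts 1/12 s, in which the tool goes at most 41.7 mm and 7.16 degrees, less where a joint would pass 70% of its speed; a pose out of reach is approached as far as the arm can. A call is refused whole if a number of a shift passes 41.7 or a number of a turn 0.125, either way. A call with a gripper value outside its range is refused whole. "jaw" is the opening, from -1 (shut) to 1 (fully open), so that 0 is half open, set as the call begins (left out, the last holds). The fingers move at their own pace and stop on an object; "force" is the grip in N (left out, the last holds). Time passes only in rows, so rows that do not move let the fingers close. It gives the time, the measured TCP pose, the force, the opening and the grip force at its end, in the units of the state.
- bot.get_obs(): the state, without advancing time (a new reading comes with each control period).
- bot.grab_frame(name): name is "scene" or "top" or "wrist"; returns a dict with "pixels" (384x512x3 uint8, red, green, blue), "mtx" (3x3 intrinsics, pixels), "extrinsics" (4x4, takes a point from camera to world coordinates); the wrist camera has in their place "T_tool_cam" (4x4, takes a point from camera to tool coordinates, whose origin is the TCP and whose axes are the flange's). Camera axes: x right, y up, looking along -z (the intrinsics and any distortion apply to the point x, -y, -z); pixel columns grow to the right and rows downward; lengths in m; the calibration is good to about 2 mm. A picture is of the moment at which its call begins: read the wrist's pose just before it. There is no depth.
- bot.hand_in(): hands the job in; it is judged then, once.
The state is a dict: "clock": time; "qpos": joint angles; "qd": joint speeds; "effort": joint torques, N m; "tcp_pos": TCP position; "ee_rot": TCP orientation; "force": force on the tool from outside, world axes, zero at the start; "moment": the same for the moment, N m; "opening": finger opening in m; "gripper_force": force on a finger pad.
Only numpy, scipy, OpenCV 4.12 (cv2) and the standard library are available. Lean on these libraries where they do the work, as an engineer would, in place of code of your own. Each camera call takes 0.05 s, during which the arm holds its last target. There are 200 camera calls.

### The job

Take the loose wooden tray by its carrying bar and stack it on the matching tray that stands on the black rubber mat: lower it so that all four corner feet drop into the corner sockets, then let go, leaving it fully home, level and flush on the corner blocks. The tray on the mat was not set down exactly, so feel for the sockets with a light touch: never press or bump the trays together with more than about 30 N, and never drop it in. Leave the mugs, bowl, tin and dispenser where they stand.

Things in the scene. Friction and masses are not known exactly. Their poses are not given: they have to be found in the camera images.
- upper_tray: Upper tray, loose, 0.3 to 0.6 kg: empty open beech tray 140 (its x) by 200 (its y) mm, a partition along y, a carrying bar over it. Origin: centre of the plane of its foot tips, z up. Floor's underside at z = 10, top of walls at z = 54 mm. Either end may face either way in the stack.
- foot (a point): Tip of one of the upper tray's four feet: at its (54, 86, 0) mm; the others at x = +-54, y = +-86. Round pegs 13.4 mm thick, 10 mm long; the lowest 3 mm taper to 11.2 mm at the tip.
- handle (a point): Middle of the upper tray's carrying bar, at its (0, 0, 118) mm, axes as the tray's. The bar runs along y: 110 long, 14 wide (x), 20 mm high (z 108 to 128), on posts 14 mm thick at y = +-45; free below it down to z = 52. Grip it across x.
- mat: Black rubber mat, fixed, 170 (its x) by 230 (its y) by 4 mm; origin: centre of its underside, z up. On it, parallel, stands the lower tray: open, beech, 140 by 200 mm, holding a white dish of sachets. It was NOT put down exactly: its centre is up to 7 mm off the mat's along x and also along y; its own position is not reported.
- block_level (a point): Point 62 mm above the mat's centre: height of the tops of the lower tray's four corner blocks (walls end 2 mm lower). In each block top is a square socket 16 mm wide, 1 mm chamfer, 16 mm deep, at x = +-54, y = +-86 mm from the lower tray's (not the mat's) centre. Feet standing on the blocks: upper tray's origin at this height.
- home_level (a point): Point 52 mm above the mat's centre: height of the upper tray's origin when it is fully home, its floor on the blocks. The lower tray gives about 0.17 mm per N pressed down (soft feet) and slides on the mat when pushed sideways with over 3 to 5 N, at most to 9 mm off centre each way.
- sugar_bowl: Bystander: small clear glass bowl with sugar cubes, 77 wide, 54 high mm; origin at the centre of its underside.
- blue_mug: Bystander: dull blue mug, 85 wide, 117 over its handle, 96 high mm; origin at the centre of its underside.
- mug_a: Bystander: white mug standing upside down, 70 wide, 99 over its handle, 90 high mm; origin at the centre of its underside.
- mug_b: Bystander: white mug standing upside down, 70 wide, 99 over its handle, 90 high mm; origin at the centre of its underside.
- creamer_1: Bystander: creamer tin with a blue lid, 55 wide, 82 high mm; origin at the centre of its underside.
- sugar_dispenser_1: Bystander: glass sugar dispenser with a spout, 69 wide, 121 high mm; origin at the centre of its underside.

How it is judged:
By the outcome, as a careful person would: the job done as asked, in the order asked, and still so for the second after the job is handed in, with the robot touching nothing.
It also fails if it takes over 58 s, if anything falls off the work surface, if the arm or the gripper's body presses on something with over 40 N, if the wrist force passes 120 N, or if a joint passes its speed limit or range.

## Working session

There is one attempt and no reset: what is moved stays moved. The work goes in short steps, Python scripts to look and compute and a tool call to move; the robot and the scene stay as the last step left them, time stands still between calls to the robot, and variables do not carry over. Pictures are saved under pics/ and viewed, at most 10 in all, crops included, and the job is handed in when it is done.

Besides the shell and the picture viewer there is one more tool, called after "Call:" as name([rows], argument=value, ...), one row to a line, values as JSON. arm_command: Moves the arm, as the interface text tells. Its arguments: {"type":"object","properties":{"steps":{"type":"array"},"jaw":{"type":"number"},"force":{"type":"number"}},"required":["steps"]}

View pics/top0b.png

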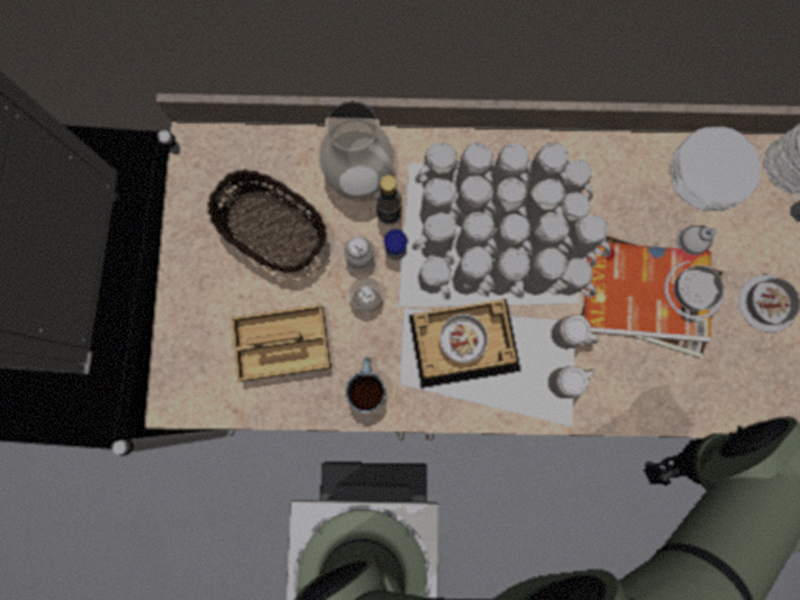

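View pics/sc0.png

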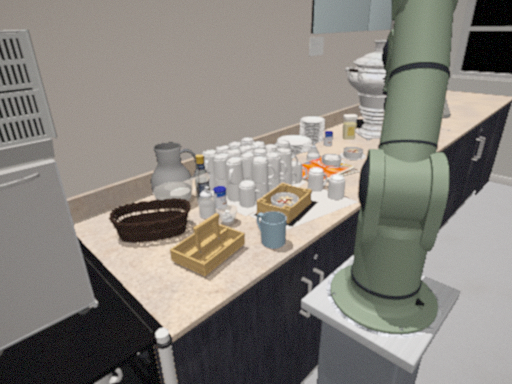

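The top view shows the loose tray around (283,343) and the lower tray on its mat around (464,340), in 800-px coordinates. The blue mug is at (365,390) and two white mugs are right of the mat. I'll enlarge both trays.

```bash
python3 - <<'E'
from h import *
a=cv2.imread('pics/top0.png')[185:255,140:350]
a=cv2.resize(a,None,fx=3.8,fy=3.8,interpolation=cv2.INTER_CUBIC);a=cv2.convertScaleAbs(a,alpha=1.4)
cv2.imwrite('pics/crop1.png',a);print(a.shape)
E
```

```text
(266, 798, 3)
```

View pics/crop1.png

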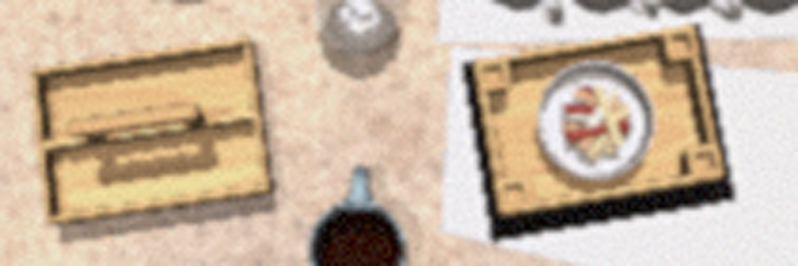

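In the crop, the loose tray's rim corners are at (36,72), (252,40), (272,190), (50,220). The lower tray's are at (472,64), (698,28), (728,176), (498,216). The mat's near corners are at (494,240) and (734,197).

```bash
python3 - <<'E'
from h import *
def rep(n,c,z):
    p=at('top0',[(140+u/3.8,185+v/3.8) for u,v in c],z)[:,:2]
    print(n,'c',p.mean(0).round(4),'edges',[round(np.linalg.norm(p[i]-p[(i+1)%4]),4) for i in range(4)],
     'long ang', [np.degrees(np.arctan2(*(a-b)[::-1])).round(1) for a,b in((p[0],p[1]),(p[3],p[2]))])
rep('up',[(36,72),(252,40),(272,190),(50,220)],.054)
rep('low',[(472,64),(698,28),(728,176),(498,216)],.064)
rep('bar',[(75,122),(198,104),(202,124),(78,138)],.128)
p=at('top0',[(140+u/3.8,185+v/3.8) for u,v in[(494,240),(734,197)]],.004);print(p)
for n,u,v in [('blue',365,390),('disp',367,297),('muga',575,330),('mugb',570,382)]: print(n,at('top0',[(u/1.5625,v/1.5625)],.09).round(3))
print(R.from_rotvec(bot.get_obs()['ee_rot']).as_matrix().round(3))
E
```

```text
up c [0.4859 0.185 ] edges [np.float64(0.1951), np.float64(0.1362), np.float64(0.1968), np.float64(0.133)] long ang [np.float64(99.6), np.float64(98.7)]
low c [ 0.5002 -0.2119] edges [np.float64(0.2056), np.float64(0.1344), np.float64(0.2063), np.float64(0.1366)] long ang [np.float64(100.2), np.float64(100.8)]
bar c [0.4846 0.1841] edges [np.float64(0.1041), np.float64(0.0174), np.float64(0.1044), np.float64(0.0138)] long ang [np.float64(99.4), np.float64(97.5)]
[[ 0.39548109 -0.12255988  0.004     ]
 [ 0.43841598 -0.34304789  0.004     ]]
blue [[0.386 0.    0.09 ]]
disp [[0.583 0.001 0.09 ]]
muga [[ 0.52  -0.442  0.09 ]]
mugb [[ 0.41  -0.428  0.09 ]]
[[ 0.898  0.44  -0.   ]
 [ 0.44  -0.898  0.001]
 [-0.    -0.001 -1.   ]]
```

Call:
arm_command([
  [22.5, 32, 9, 0, 0, 0.06],
  [22.5, 32, 9, 0, 0, 0.06],
  [22.5, 32, 9, 0, 0, 0.06],
  [22.5, 32, 9, 0, 0, 0.06],
  [22.5, 32, 9, 0, 0, 0.06],
  [22.5, 32, 9, 0, 0, 0.06],
  [22.5, 32, 9, 0, 0, 0.06],
  [22.5, 32, 9, 0, 0, 0.06],
  [22.5, 32, 9, 0, 0, 0.06],
  [22.5, 32, 9, 0, 0, 0.06],
  [0, 0, 0, 0, 0, 0],
  [0, 0, 0, 0, 0, 0],
], jaw=1)

```text
clock: 1.15
tcp_pos: [0.5013, -0.2392, 0.3465]
ee_rot: [2.711, 1.588, 0.001]
force: [-0.1, -0.9, -0.1]
opening: 0.0855
gripper_force: 0.0
```

```bash
python3 - <<'E'
from h import *
snap('wrist','w1');a=cv2.imread('pics/w1.png');a=cv2.resize(a,(800,600),interpolation=cv2.INTER_CUBIC)
cv2.imwrite('pics/w1b.png',cv2.convertScaleAbs(a,alpha=1.3))
o=bot.get_obs();print(o['tcp_pos'],o['ee_rot'],o['force'],np.load('pics/w1.npz')['E'].round(3))
E
```

```text
[ 0.50018977 -0.24081622  0.34612865] [-2.71307794e+00 -1.58363892e+00  5.27302948e-04] [-0.89388537  0.00983737 -0.19194339] [[ 0.872  0.467  0.144  0.538]
 [-0.489  0.833  0.257 -0.174]
 [ 0.    -0.295  0.955  0.463]
 [ 0.     0.     0.     1.   ]]
```

View pics/w1b.png

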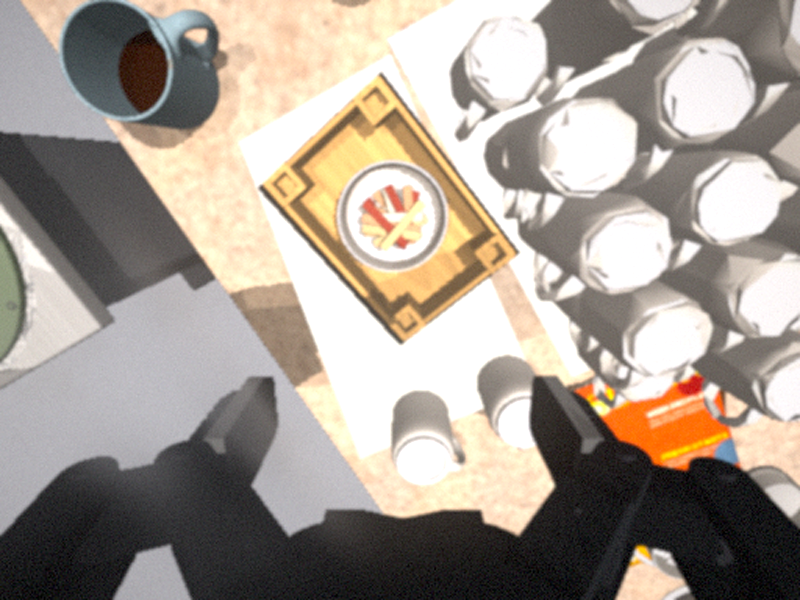

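The wrist view shows the lower tray with its four sockets at about (375,102), (285,185), (405,320) and (492,252). I'll enlarge it.

```bash
python3 - <<'E'
from h import *
a=cv2.imread('pics/w1.png')[40:225,160:340]
a=cv2.resize(a,None,fx=3.2,fy=3.2,interpolation=cv2.INTER_CUBIC)
cv2.imwrite('pics/w1c.png',cv2.convertScaleAbs(a,alpha=1.1));print(a.shape)
E
```

```text
(592, 576, 3)
```

View pics/w1c.png

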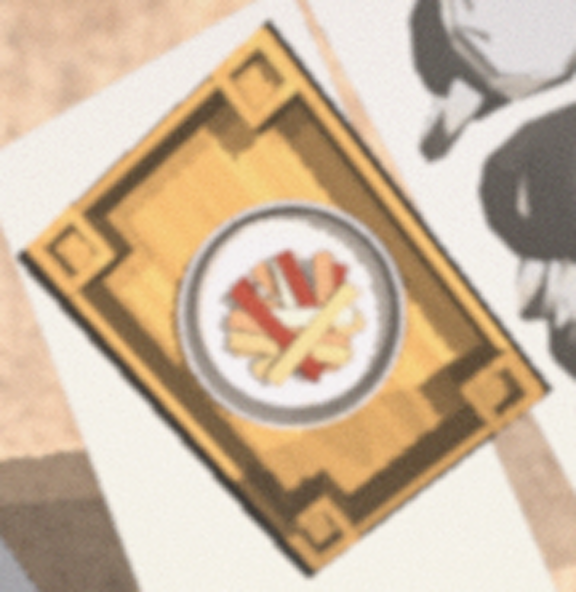

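Socket centres in the crop are (257,82), (74,249), (321,527) and (496,389). The outer rim corners are (268,24), (24,254), (308,572) and (548,389).

```bash
cat >> h.py <<'E'
def fit(P,x,y):
    """P: 4 world xy points; model corners (±x,±y); returns centre,yaw of tray x-axis,rms"""
    P=np.asarray(P)[:,:2];best=None
    M=np.array([[x,y],[-x,y],[-x,-y],[x,-y]]);c=P.mean(0)
    for s in range(4):
      for d in (1,-1):
        m=np.roll(M,s,0)[::d];H=(m).T@(P-c);a=np.arctan2(H[0,1]-H[1,0],H[0,0]+H[1,1])
        r=np.array([[np.cos(a),-np.sin(a)],[np.sin(a),np.cos(a)]]);e=P-c-m@r.T
        k=np.sqrt((e**2).sum(1).mean())
        if best is None or k<best[2]: best=(c.round(4),round(np.degrees(a),2),round(k,4),(e*1e3).round(1).tolist())
    return best
E
python3 - <<'E'
from h import *
t=lambda c:[(160+u/3.2,40+v/3.2) for u,v in c]
print(fit(at('w1',t([(257,82),(74,249),(321,527),(496,389)]),.066),.054,.086))
print(fit(at('w1',t([(268,24),(24,254),(308,572),(548,389)]),.064),.07,.1))
E
```

```text
(array([ 0.5065, -0.2099]), np.float64(-169.46), np.float64(0.0035), [[-1.3, -3.3], [2.2, -2.1], [1.8, 3.0], [-2.8, 2.5]])
(array([ 0.5059, -0.211 ]), np.float64(10.44), np.float64(0.0027), [[0.7, -2.1], [0.2, -3.0], [-1.4, 2.8], [0.4, 2.4]])
```

Call:
arm_command([
  [-1, 36, 0, 0, 0, 0.055],
  [-1, 36, 0, 0, 0, 0.055],
  [-1, 36, 0, 0, 0, 0.055],
  [-1, 36, 0, 0, 0, 0.055],
  [-1, 36, 0, 0, 0, 0.055],
  [-1, 36, 0, 0, 0, 0.055],
  [-1, 36, 0, 0, 0, 0.055],
  [-1, 36, 0, 0, 0, 0.055],
  [-1, 36, 0, 0, 0, 0.055],
  [-1, 36, 0, 0, 0, 0.055],
  [-2, 36, 0, 0, 0, 0.055],
  [-2, 29, 0, 0, 0, 0.055],
  [0, 0, 0, 0, 0, 0],
  [0, 0, 0, 0, 0, 0],
])

```text
clock: 2.37
tcp_pos: [0.486, 0.1839, 0.3458]
ee_rot: [-2.054, -2.377, 0.001]
force: [0.9, -1.2, 0.6]
opening: 0.0851
gripper_force: 0.0
```

```bash
python3 - <<'E'
from h import *
snap('wrist','w2');a=cv2.imread('pics/w2.png');a=cv2.resize(a,(800,600),interpolation=cv2.INTER_CUBIC)
cv2.imwrite('pics/w2b.png',cv2.convertScaleAbs(a,alpha=1.3))
o=bot.get_obs();print(o['tcp_pos'],R.from_rotvec(o['ee_rot']).as_matrix().round(3),o['qpos'])
E
```

```text
[0.48626328 0.18268152 0.34580902] [[-0.143  0.99  -0.001]
 [ 0.99   0.143 -0.001]
 [-0.001 -0.001 -1.   ]] [ 0.01143462  0.31201228 -0.61830254  1.73454     0.19572798  1.15825657
 -0.51995323]
```

View pics/w2b.png

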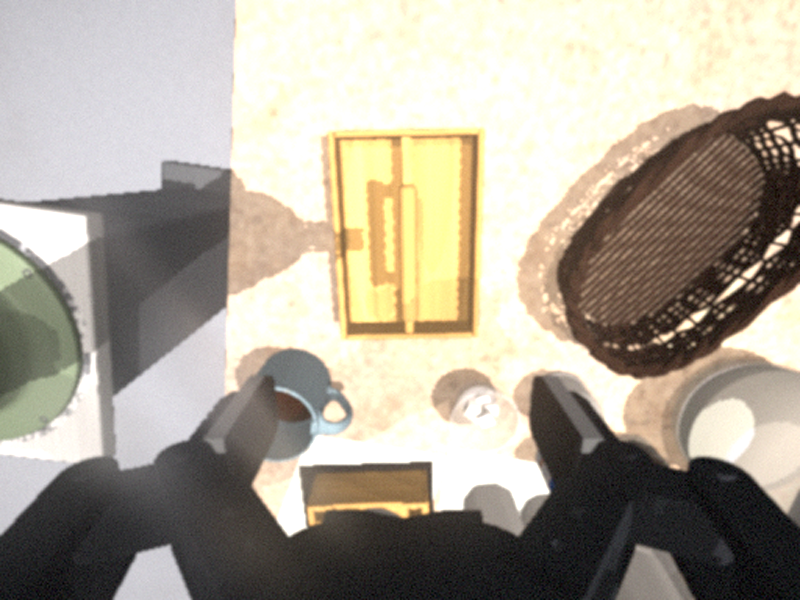

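The loose tray's rim corners are at (329,132), (483,131), (476,337) and (342,337). The bar top runs from about (407,185) to (407,325).

```bash
python3 - <<'E'
from h import *
s=lambda c:[(u/1.5625,v/1.5625) for u,v in c]
print(fit(at('w2',s([(329,132),(483,131),(476,337),(342,337)]),.054),.07,.1))
b=at('w2',s([(407.5,186),(407.5,325)]),.128);print(b,b.mean(0),np.linalg.norm(b[0]-b[1]),np.degrees(np.arctan2(*(b[0]-b[1])[1::-1])))
# predicted bar-top corners for estimate
for c,a in (((.4855,.1845),9),((.4855,.1845),8.3)):
  a=np.radians(a);Rm=np.array([[np.cos(a),-np.sin(a)],[np.sin(a),np.cos(a)]])
  for z,x,y in((.054,.07,.1),(.128,.007,.055)):
    q=[np.r_[np.array(c)+Rm@[i,j],z] for i,j in((x,y),(-x,y),(-x,-y),(x,-y))]
    print((proj('w2',q)*1.5625).round(0).tolist())
E
```

```text
(array([0.489 , 0.1901]), np.float64(-170.9), np.float64(0.0034), [[2.0, -1.8], [-2.1, -3.4], [-1.9, 1.5], [2.0, 3.8]])
[[0.48023834 0.24358849 0.128     ]
 [0.49666963 0.1339918  0.128     ]] [0.48845399 0.18879015 0.128     ] 0.11082158183526779 98.52656768084516
[[481.0, 133.0], [323.0, 135.0], [336.0, 345.0], [473.0, 343.0]]
[[411.0, 192.0], [393.0, 192.0], [395.0, 329.0], [412.0, 329.0]]
[[483.0, 134.0], [324.0, 134.0], [334.0, 344.0], [472.0, 344.0]]
[[412.0, 192.0], [394.0, 192.0], [394.0, 329.0], [411.0, 329.0]]
```

Call:
arm_command([
  [1, 5, -20, 0, 0, 0.008],
  [0, 0, -35, 0, 0, 0],
  [0, 0, -35, 0, 0, 0],
  [0, 0, -35, 0, 0, 0],
  [0, 0, -35, 0, 0, 0],
  [0, 0, -30, 0, 0, 0],
  [0, 0, -20, 0, 0, 0],
  [0, 0, -12, 0, 0, 0],
  [0, 0, 0, 0, 0, 0],
  [0, 0, 0, 0, 0, 0],
])

```text
clock: 3.25
tcp_pos: [0.4875, 0.188, 0.1247]
ee_rot: [2.047, 2.383, -0.001]
force: [0.7, 0.4, 0.5]
opening: 0.0856
gripper_force: 0.0
```

```bash
python3 - <<'E'
from h import *
snap('wrist','w3');a=cv2.imread('pics/w3.png');a=cv2.resize(a,(800,600),interpolation=cv2.INTER_CUBIC)
cv2.imwrite('pics/w3b.png',cv2.convertScaleAbs(a,alpha=1.2))
o=bot.get_obs();print(o['tcp_pos'],R.from_rotvec(o['ee_rot']).as_matrix().round(3),o['force'])
c=np.array((.488,.188));a=np.radians(8.7);Rm=np.array([[np.cos(a),-np.sin(a)],[np.sin(a),np.cos(a)]])
for z,x,y in((.054,.07,.1),(.128,.007,.055)):
    q=[np.r_[c+Rm@[i,j],z] for i,j in((x,y),(-x,y),(-x,-y),(x,-y))]
    print((proj('w3',q)*1.5625).round(0).tolist())
E
```

```text
[0.48778857 0.18840175 0.12534547] [[-0.151  0.989  0.001]
 [ 0.989  0.151  0.   ]
 [-0.     0.001 -1.   ]] [-0.31922866 -0.64960838  0.70227326]
[[581.0, 99.0], [228.0, 99.0], [273.0, 509.0], [536.0, 509.0]]
[[432.0, 244.0], [379.0, 244.0], [384.0, 567.0], [425.0, 567.0]]
```

View pics/w3b.png

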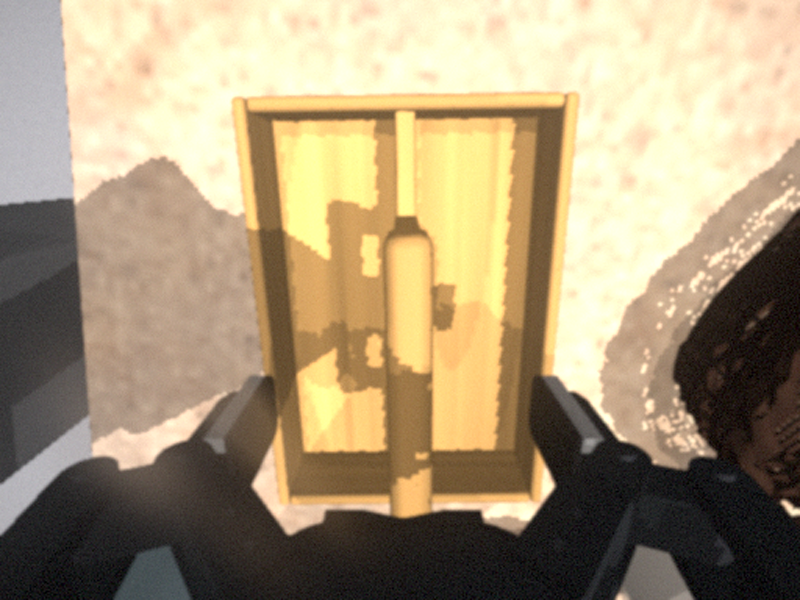

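The bar sits centred between the jaws, with its far end at about (408,235). The tray is about 2 mm further along +y than predicted, so I'll nudge that way and grip.

Call:
arm_command([
  [0, 2, 0, 0, 0, 0],
  [0, 0, 0, 0, 0, 0],
  [0, 0, 0, 0, 0, 0],
  [0, 0, 0, 0, 0, 0],
  [0, 0, 0, 0, 0, 0],
  [0, 0, 0, 0, 0, 0],
  [0, 0, 0, 0, 0, 0],
  [0, 0, 0, 0, 0, 0],
  [0, 0, 0, 0, 0, 0],
  [0, 0, 0, 0, 0, 0],
  [0, 0, 0, 0, 0, 0],
  [0, 0, 0, 0, 0, 0],
], jaw=-1, force=90)

```text
clock: 4.3
tcp_pos: [0.4872, 0.1908, 0.1243]
ee_rot: [2.045, 2.385, 0.0]
force: [1.8, 0.2, 1.0]
opening: 0.0126
gripper_force: 90.4
```

Call:
arm_command([
  [0, 0, 5, 0, 0, 0],
  [0, 0, 15, 0, 0, 0],
  [0, 0, 25, 0, 0, 0],
  [0, 0, 25, 0, 0, 0],
  [0, 0, 25, 0, 0, 0],
  [0, 0, 25, 0, 0, 0],
  [0, 0, 25, 0, 0, 0],
  [0, 0, 20, 0, 0, 0],
  [0, 0, 10, 0, 0, 0],
  [0, 0, 0, 0, 0, 0],
  [0, 0, 0, 0, 0, 0],
])

```text
clock: 5.22
tcp_pos: [0.4868, 0.1906, 0.2987]
ee_rot: [-2.045, -2.385, 0.001]
force: [0.5, -0.1, -4.5]
opening: 0.0122
gripper_force: 89.8
```

```bash
python3 - <<'E'
from h import *
snap('wrist','w4');a=cv2.imread('pics/w4.png');a=cv2.resize(a,(800,600),interpolation=cv2.INTER_CUBIC)
cv2.imwrite('pics/w4b.png',cv2.convertScaleAbs(a,alpha=1.3))
o=bot.get_obs();print(o['tcp_pos'],R.from_rotvec(o['ee_rot']).as_matrix().round(3),o['force'],o['moment'])
p=o['tcp_pos'];M=R.from_rotvec(o['ee_rot']).as_matrix();a=np.arctan2(M[1,1],M[0,1]);Rm=np.array([[np.cos(a),-np.sin(a)],[np.sin(a),np.cos(a)]])
print(np.degrees(a))
for z,x,y in((.054,.07,.1),(.128,.007,.055)):
    q=[np.r_[p[:2]+Rm@[i,j],z+p[2]-.1245] for i,j in((x,y),(-x,y),(-x,-y),(x,-y))]
    print((proj('w4',q)*1.5625).round(0).tolist())
E
```

```text
[0.48661828 0.19045884 0.29811518] [[-0.152  0.988 -0.001]
 [ 0.988  0.152 -0.001]
 [-0.    -0.002 -1.   ]] [-0.52477314  0.08327933 -4.30498997] [-0.04379974  0.04581446  0.01743235]
8.760826559249685
[[579.0, 99.0], [227.0, 99.0], [272.0, 508.0], [534.0, 509.0]]
[[429.0, 244.0], [376.0, 244.0], [382.0, 566.0], [423.0, 566.0]]
```

View pics/w4b.png

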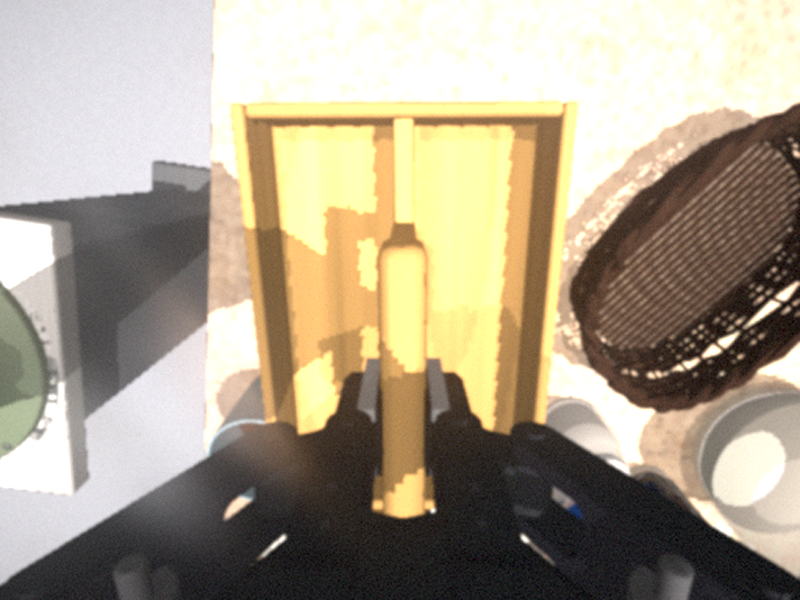

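The tray hangs level and centred on the tool: rim corners (234,104) and (577,104), bar end (403,244). It weighs about 0.45 kg. Next I'll carry it over the lower tray.

Call:
arm_command([
  [0, -8, 2, 0, 0, 0.002],
  [1, -20, 2, 0, 0, 0.002],
  [1, -30, 0, 0, 0, 0.002],
  [1, -30, 0, 0, 0, 0.002],
  [1, -30, 0, 0, 0, 0.002],
  [1, -30, 0, 0, 0, 0.002],
  [1, -30, 0, 0, 0, 0.002],
  [1, -30, 0, 0, 0, 0.002],
  [1, -30, 0, 0, 0, 0.002],
  [1, -30, 0, 0, 0, 0.002],
  [1, -30, 0, 0, 0, 0.002],
  [1, -30, 0, 0, 0, 0.002],
  [1, -30, 0, 0, 0, 0.002],
  [2, -23, 0, 0, 0, 0],
  [2, -13, 0, 0, 0, 0],
  [2, -5, 0, 0, 0, 0],
  [0, 0, 0, 0, 0, 0],
  [0, 0, 0, 0, 0, 0],
  [0, 0, 0, 0, 0, 0],
])

```text
clock: 6.85
tcp_pos: [0.5051, -0.2068, 0.3032]
ee_rot: [-2.012, -2.412, -0.0]
force: [-0.4, 0.1, -3.3]
opening: 0.013
gripper_force: 89.8
```

Call:
arm_command([
  [0, 0, -10, 0, 0, 0],
  [0, 0, -20, 0, 0, 0],
  [0, 0, -20, 0, 0, 0],
  [0, 0, -15, 0, 0, 0],
  [0, 0, -12, 0, 0, 0],
  [0, 0, -8, 0, 0, 0],
  [0, 0, -5, 0, 0, 0],
  [0, 0, 0, 0, 0, 0],
  [0, 0, 0, 0, 0, 0],
  [0, 0, 0, 0, 0, 0],
])

```text
clock: 7.68
tcp_pos: [0.5054, -0.2082, 0.2139]
ee_rot: [2.013, 2.41, 0.001]
force: [-0.5, 0.2, -3.5]
opening: 0.0126
gripper_force: 89.8
```

```bash
python3 - <<'E'
from h import *
o=bot.get_obs();print(o['clock'],o['tcp_pos'],R.from_rotvec(o['ee_rot']).as_matrix().round(3),o['force'],o['moment'])
f=[];snap('top','t5');snap('wrist','w5')
a=cv2.imread('pics/t5.png')[180:260,240:350];a=cv2.resize(a,None,fx=5,fy=5,interpolation=cv2.INTER_CUBIC)
b=cv2.resize(cv2.imread('pics/w5.png'),(440,330));b=np.vstack([b,np.zeros((70,440,3),np.uint8)])
s=cv2.imread('pics/sc0.png')
cv2.imwrite('pics/t5b.png',cv2.convertScaleAbs(np.hstack([cv2.resize(a,(350,400*1))if 0 else a[:400,:350],b]),alpha=1.3))
E
```

```text
7.6833 [ 0.50544346 -0.20818909  0.2139248 ] [[-0.178  0.984  0.001]
 [ 0.984  0.178 -0.   ]
 [-0.001  0.001 -1.   ]] [-0.45861353  0.20468905 -3.49410127] [0.0122193  0.01771213 0.04296493]
```

Call:
arm_command([
  [-2, 0, -8, 0, 0, 0],
  [0, 0, -8, 0, 0, 0],
  [0, 0, -5, 0, 0, 0],
  [0, 0, -3, 0, 0, 0],
  [0, 0, 0, 0, 0, 0],
  [0, 0, 0, 0, 0, 0],
  [0, 0, 0, 0, 0, 0],
])

```text
clock: 8.37
tcp_pos: [0.5032, -0.2082, 0.1894]
ee_rot: [2.014, 2.411, 0.0]
force: [0.1, 0.7, -3.7]
opening: 0.0127
gripper_force: 89.7
```

Call:
arm_command([
  [0, 0, -1, 0, 0, 0],
  [0, 0, -1, 0, 0, 0],
  [0, 0, -1, 0, 0, 0],
  [0, 0, 0, 0, 0, 0],
  [0, 0, 0, 0, 0, 0],
  [0, 0, 0, 0, 0, 0],
])

```text
clock: 8.87
tcp_pos: [0.5031, -0.2082, 0.1863]
ee_rot: [-2.014, -2.411, 0.0]
force: [0.4, -0.2, -2.9]
opening: 0.0127
gripper_force: 89.9
```

Call:
arm_command([
  [0, 0, -0.5, 0, 0, 0],
  [0, 0, -0.5, 0, 0, 0],
  [0, 0, 0, 0, 0, 0],
  [0, 0, 0, 0, 0, 0],
  [0, 0, 0, 0, 0, 0],
])

```text
clock: 9.28
tcp_pos: [0.5031, -0.2082, 0.1853]
ee_rot: [2.014, 2.411, -0.0]
force: [1.2, -0.3, -2.1]
opening: 0.0127
gripper_force: 89.9
```

```bash
python3 - <<'E'
from h import *
o=bot.get_obs();print(o['tcp_pos'],o['force'],o['moment'])
E
```

```text
[ 0.50308127 -0.20822343  0.1853159 ] [ 1.17168224 -0.25623679 -2.11940717] [-0.06820036  0.08100822  0.00594904]
```

Call:
arm_command([
  [0, 0, -0.5, 0, 0, 0],
  [0, 0, -0.5, 0, 0, 0],
  [0, 0, 0, 0, 0, 0],
  [0, 0, 0, 0, 0, 0],
  [0, 0, 0, 0, 0, 0],
])

```text
clock: 9.7
tcp_pos: [0.503, -0.2082, 0.1842]
ee_rot: [-2.014, -2.411, 0.0]
force: [0.5, -0.5, -3.9]
opening: 0.0125
gripper_force: 89.8
```

```bash
python3 - <<'E'
from h import *
o=bot.get_obs();print(o['tcp_pos'],o['force'],o['moment'])
E
```

```text
[ 0.50304692 -0.20823385  0.18423048] [ 0.4870192  -0.47341671 -3.93788496] [-0.17368992 -0.03018425  0.03067613]
```

Call:
arm_command([
  [0, 0, -0.5, 0, 0, 0],
  [0, 0, -0.5, 0, 0, 0],
  [0, 0, -0.5, 0, 0, 0],
  [0, 0, 0, 0, 0, 0],
  [0, 0, 0, 0, 0, 0],
  [0, 0, 0, 0, 0, 0],
])

```text
clock: 10.2
tcp_pos: [0.5031, -0.2082, 0.1828]
ee_rot: [-2.014, -2.411, 0.0]
force: [0.2, -0.8, -4.3]
opening: 0.0124
gripper_force: 89.8
```

```bash
python3 - <<'E'
from h import *
o=bot.get_obs();print(o['tcp_pos'],o['force'],o['moment'])
E
```

```text
[ 0.50309311 -0.20818956  0.18279192] [ 0.22799562 -0.76535474 -4.32546042] [-0.24838727 -0.05298453  0.05882043]
```

Call:
arm_command([
  [0, 0, -0.5, 0, 0, 0],
  [0, 0, -0.5, 0, 0, 0],
  [0, 0, -0.5, 0, 0, 0],
  [0, 0, -0.5, 0, 0, 0],
  [0, 0, 0, 0, 0, 0],
  [0, 0, 0, 0, 0, 0],
  [0, 0, 0, 0, 0, 0],
])

```text
clock: 10.78
tcp_pos: [0.5031, -0.2082, 0.1808]
ee_rot: [-2.014, -2.411, 0.0]
force: [0.6, 0.4, -3.5]
opening: 0.0126
gripper_force: 89.8
```

```bash
python3 - <<'E'
from h import *
o=bot.get_obs();print(o['tcp_pos'],o['force'],o['moment'])
E
```

```text
[ 0.50308253 -0.20818006  0.18078994] [ 0.59895308  0.35556546 -3.51928793] [-0.26785295 -0.08869989  0.06803323]
```

Call:
arm_command([
  [0, 0, -0.5, 0, 0, 0],
  [0, 0, -0.5, 0, 0, 0],
  [0, 0, -0.5, 0, 0, 0],
  [0, 0, -0.5, 0, 0, 0],
  [0, 0, 0, 0, 0, 0],
  [0, 0, 0, 0, 0, 0],
  [0, 0, 0, 0, 0, 0],
])

```text
clock: 11.37
tcp_pos: [0.5031, -0.2082, 0.1788]
ee_rot: [-2.014, -2.411, 0.0]
force: [0.3, -1.1, -3.7]
opening: 0.0126
gripper_force: 89.8
```

Call:
arm_command([
  [0, 0, -0.5, 0, 0, 0],
  [0, 0, -0.5, 0, 0, 0],
  [0, 0, -0.5, 0, 0, 0],
  [0, 0, 0, 0, 0, 0],
  [0, 0, 0, 0, 0, 0],
  [0, 0, 0, 0, 0, 0],
])

```text
clock: 11.87
tcp_pos: [0.5031, -0.2082, 0.1773]
ee_rot: [2.014, 2.411, -0.0]
force: [0.5, -0.7, -3.3]
opening: 0.0125
gripper_force: 89.8
```

```bash
python3 - <<'E'
from h import *
o=bot.get_obs();print(o['tcp_pos'],o['force'],o['moment'])
E
```

```text
[ 0.50309091 -0.20819355  0.17730021] [ 0.54471996 -0.72010105 -3.3149695 ] [-0.22374433  0.00031753  0.04815671]
```

Call:
arm_command([
  [0, 0, -0.5, 0, 0, 0],
  [0, 0, -0.5, 0, 0, 0],
  [0, 0, 0, 0, 0, 0],
  [0, 0, 0, 0, 0, 0],
  [0, 0, 0, 0, 0, 0],
])

```text
clock: 12.28
tcp_pos: [0.5031, -0.2082, 0.1763]
ee_rot: [-2.014, -2.411, 0.0]
force: [-0.6, -1.1, -4.1]
opening: 0.0127
gripper_force: 89.8
```

Call:
arm_command([
  [0, 0, -0.5, 0, 0, 0],
  [0, 0, -0.5, 0, 0, 0],
  [0, 0, 0, 0, 0, 0],
  [0, 0, 0, 0, 0, 0],
  [0, 0, 0, 0, 0, 0],
])

```text
clock: 12.7
tcp_pos: [0.5031, -0.2082, 0.1753]
ee_rot: [2.014, 2.411, -0.0]
force: [-0.3, -0.5, -1.4]
opening: 0.0129
gripper_force: 90.1
```

```bash
python3 - <<'E'
from h import *
o=bot.get_obs();print(o['tcp_pos'],o['force'],o['moment'])
E
```

```text
[ 0.50309322 -0.20820941  0.17531573] [-0.31061747 -0.47058279 -1.41379375] [-0.30930585  0.15484178  0.0718369 ]
```

Call:
arm_command([
  [0, 0, -0.5, 0, 0, 0],
  [0, 0, -0.5, 0, 0, 0],
  [0, 0, 0, 0, 0, 0],
  [0, 0, 0, 0, 0, 0],
  [0, 0, 0, 0, 0, 0],
])

```text
clock: 13.12
tcp_pos: [0.5032, -0.2082, 0.1744]
ee_rot: [2.014, 2.411, 0.0]
force: [-0.8, -0.5, 3.0]
opening: 0.0126
gripper_force: 90.8
```

```bash
python3 - <<'E'
from h import *
o=bot.get_obs();print(o['tcp_pos'],o['force'],o['moment'])
E
```

```text
[ 0.50319952 -0.20821373  0.17444068] [-0.82415674 -0.48695203  3.03040207] [-0.29088183  0.2581577   0.05994266]
```

Call:
arm_command([
  [0, 0, 0.5, 0, 0, 0],
  [0, 0, 0, 0, 0, 0],
  [0, 0, 0, 0, 0, 0],
])

```text
clock: 13.37
tcp_pos: [0.5031, -0.2082, 0.1748]
ee_rot: [2.014, 2.411, 0.0]
force: [0.7, -0.9, 0.8]
opening: 0.0123
gripper_force: 90.5
```

Call:
arm_command([
  [0, 0, 0, 0, 0, 0],
  [0, 0, 0, 0, 0, 0],
  [0, 0, 0, 0, 0, 0],
  [0, 0, 0, 0, 0, 0],
  [0, 0, 0, 0, 0, 0],
  [0, 0, 0, 0, 0, 0],
  [0, 0, 0, 0, 0, 0],
  [0, 0, 0, 0, 0, 0],
  [0, 0, 0, 0, 0, 0],
  [0, 0, 0, 0, 0, 0],
], jaw=0.6)

```text
clock: 14.2
tcp_pos: [0.5031, -0.2082, 0.1748]
ee_rot: [-2.014, -2.411, 0.0]
force: [0.2, 0.4, -0.2]
opening: 0.0683
gripper_force: 0.0
```

```bash
python3 - <<'E'
from h import *
o=bot.get_obs();print(o['tcp_pos'],o['force'],o['moment'],o['opening'])
E
```

```text
[ 0.50306595 -0.20820439  0.17476705] [ 0.22391402  0.43287739 -0.18789947] [ 0.00410476 -0.02595144  0.00018193] 0.06832080465436427
```

Released with no residual force. I'll back straight up, then check.

Call:
arm_command([
  [0, 0, 8, 0, 0, 0],
  [0, 0, 20, 0, 0, 0],
  [0, 0, 30, 0, 0, 0],
  [0, 0, 35, 0, 0, 0],
  [0, 0, 35, 0, 0, 0],
  [0, 0, 35, 0, 0, 0],
  [0, 0, 20, 0, 0, 0],
  [0, -30, 0, 0, 0, 0],
  [0, -35, 0, 0, 0, 0],
  [0, -35, 0, 0, 0, 0],
  [0, -35, 0, 0, 0, 0],
  [0, -15, 0, 0, 0, 0],
  [0, 0, 0, 0, 0, 0],
  [0, 0, 0, 0, 0, 0],
  [0, 0, 0, 0, 0, 0],
])

```text
clock: 15.45
tcp_pos: [0.5033, -0.3571, 0.3582]
ee_rot: [-2.013, -2.412, -0.001]
force: [0.1, 0.3, 0.5]
opening: 0.0684
gripper_force: 0.0
```

```bash
python3 - <<'E'
from h import *
snap('wrist','w6');snap('scene','sc6')
print(bot.get_obs()['tcp_pos'])
a=cv2.resize(cv2.imread('pics/w6.png'),(480,360))
q=proj('sc6',[.503,-.208,.1])[0].astype(int);print(q)
b=cv2.imread('pics/sc6.png')[max(q[1]-45,0):q[1]+45,q[0]-40:q[0]+40];b=cv2.resize(b,(320,360),interpolation=cv2.INTER_CUBIC)
cv2.imwrite('pics/fin.png',cv2.convertScaleAbs(np.hstack([a,b]),alpha=1.2))
E
```

```text
[ 0.50344488 -0.35700547  0.35825526]
[285 186]
```

View pics/fin.png

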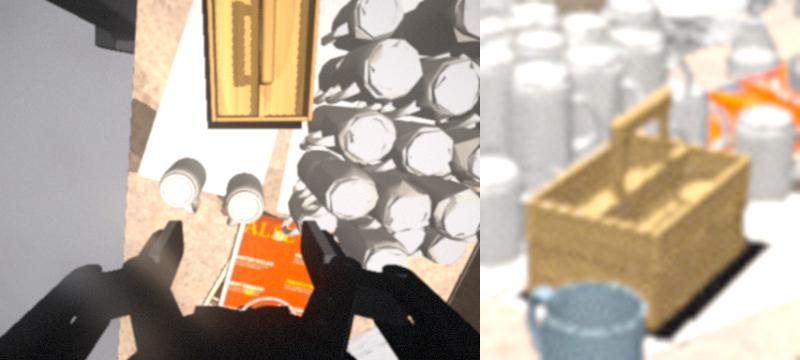

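The scene crop shows the upper tray flush and level on the lower one, with no gap visible between the walls. The bystanders haven't moved.

```bash
python3 -c "
from plant import bot
print(bot.hand_in())"
```

```text
the job is handed in; nothing more can be done
None
```

The upper tray is stacked on the lower one with all four feet in their sockets, level and flush; the last readings showed about 7 N of pressing force, it was released with no residual force, and the job was handed in at about 15.5 s.

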